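Load a bottle cap rim-down in the open nest of a twin capping station

TASK

The white bottle cap is standing on edge in its little stand. Put it rim-down, with its blue closed face up, in the nest that the red swing-over cover leaves open, and press it down until it and the green pad under it are fully home. Leave the red cover where it lies without touching it, and do not disturb the bottle, the jar or the small green bin.

Things in the scene. Friction and masses are not known exactly. Their poses are not given: they have to be found in the camera images.
- cap: Bottle cap, rigid plastic, 54 mm diameter, 24 mm tall, about 30 g: white ribbed side, blue closed face, open rim (wall 4 mm, hollow 14 mm deep). Origin: centre of the rim face; z axis points along the cap's axis from rim to blue face. At the start it stands on edge in the stand, z level along the stand's -x (blue face roughly toward the robot).
- stand: Fixed stand, base 90 (x) by 70 (y) by 8 mm, origin at its underside centre. A V cradle holds the cap on edge, the cap's middle 48 mm straight above the origin, its axis along x. Cheeks before and behind it (34 mm wide in y, tops 42 mm above the bench) leave 2 mm play each; its flanks (+y and -y) are free for fingers. The cap lifts straight up out.
- station: Fixed station: grey base plate 120 (x) by 290 (y) by 10 mm, two aluminium nests 95 mm to the left (+y) and right (-y) of its middle, and between them, at x = 44 and -44 mm, two hinge posts 90 mm tall for the red cover. Origin at the centre of the underside, z up.
- nest_left (a point): Left nest (station's +y side). Point on its axis, 55 mm above the bench = level of its pad's top when fully down: a cap fully home has its rim centre here. Axes as the station. Walls toward -x and +x, 57.5 mm apart inside, 16 mm higher than this point; sides toward +y and -y are open (37 mm gaps): fingers closing along y can straddle the cap and reach 20 mm below this point.
- nest_right (a point): Right nest (station's -y side). Point on its axis, 55 mm above the bench = level of its pad's top when fully down: a cap fully home has its rim centre here. Axes as the station. Walls toward -x and +x, 57.5 mm apart inside, 16 mm higher than this point; sides toward +y and -y are open (37 mm gaps): fingers closing along y can straddle the cap and reach 20 mm below this point.
- cover (a joint): Red cover plate, 74 by 131 mm, on a free hinge along the station's x axis between the nests. It has no rest upright: within a second of the start it falls to one side and lies nearly level there, 79 to 87 mm above the bench. Radians: +1.53 = over the right nest (left one open), -1.53 = over the left nest (right one open).
- pad_left (a joint): Green ejector pad (floor) of the left nest, a vertical slide: 0 = fully raised (its top 6 mm above the nest point), 0.006 m = pressed fully down. No spring: it stays where it is left; about 5 N of friction must be overcome to push it down, so a cap's own weight does not do it.
- pad_right (a joint): Green ejector pad (floor) of the right nest, a vertical slide: 0 = fully raised (its top 6 mm above the nest point), 0.006 m = pressed fully down. No spring: it stays where it is left; about 5 N of friction must be overcome to push it down, so a cap's own weight does not do it.
- bottle: Bystander: closed white bottle, 48 mm in diameter, 78 mm tall, origin at the centre of its underside.
- jar: Bystander: closed amber jar, 52 mm in diameter, 65 mm tall, origin at the centre of its underside.
- bin: Bystander: empty open green bin, 85 by 120 by 50 mm, origin at the centre of its underside.
There are look-alikes about, which are no part of the job. Leave any turquoise look-alike of the cap alone.

How it is judged (in metres and radians):
At the end, for the whole second after the job is handed in: The cap lies at rest in the nest that the cover leaves open, blue face up (tilted less than 0.08 rad), its axis within 4 mm of the nest's, its rim no more than 2 mm above the home height, and the green pad under it pressed at least 4.5 of its 6 mm down; the red cover lies over the other nest (((value of joint cover above 1.3 rad and horizontal distance between cap and nest_left below 0.004 m and angle between cap's own z axis and vertical below 0.08 rad and z of cap in the frame of nest_left below 0.002 m and value of joint pad_left above 0.0045 m and linear speed of cap below 0.01 m/s) or (value of joint cover below -1.3 rad and horizontal distance between cap and nest_right below 0.004 m and angle between cap's own z axis and vertical below 0.08 rad and z of cap in the frame of nest_right below 0.002 m and value of joint pad_right above 0.0045 m and linear speed of cap below 0.01 m/s))); the robot touches nothing.
It fails at once if the red cover is touched or pushed (more than 2 N) (contact force between anything else and cover above 2 N).
It fails at once if the white bottle is moved more than 30 mm or tipped (distance of bottle from where it was at the start of the episode above 0.03 m or angle between bottle's own z axis and vertical above 0.4 rad).
It fails at once if the amber jar is moved more than 30 mm or tipped (distance of jar from where it was at the start of the episode above 0.03 m or angle between jar's own z axis and vertical above 0.4 rad).
It fails at once if the green bin is moved more than 30 mm or tipped (distance of bin from where it was at the start of the episode above 0.03 m or angle between bin's own z axis and vertical above 0.4 rad).
It also fails if it takes over 51 s, if anything falls off the work surface, if the arm or the gripper's body presses on something with over 40 N, if the wrist force passes 120 N, or if a joint passes its speed limit or range.

ROBOT

A 6-joint arm with a two-finger parallel gripper is mounted at the origin on the work surface. World frame = base frame: x ahead of the robot, y to its left, z up, the work surface at z = 0. Lengths are in mm, angles in rad, forces in N, time in s.
With the tool pointing down it reaches from about 325 to 1000 mm from the base axis. Payload 5.1 kg.
Tool frame: the origin (TCP) lies midway between the tips of the shut fingers; the grasp point (between the pads) lies 19 mm behind it; z points along the fingers, y is the direction in which the jaws open and shut (so a half turn about z gives the same grasp; the last joint's range is limited). The gripper opens to 85 mm and grips with 20 to 120 N. Pads are 22 mm wide; open, the fingers measure 114 mm over their backs; the gripper's body (76 mm by 85 mm) begins 54 mm behind the grasp point. The pads swing forward as they close: fully open they stand 13 mm farther back than shut.
Start: joints at [1.08, 0.124, 1.65, -0, 1.367, -0.083], TCP at [257.803, 596.676, 231.322] pointing down, gripper open.
Joint ranges: [-2.61, 2.61], [-1.02, 2.33], [0.03, 2.71], [-1.35, 4.49], [0.32, 2.68], [-2.91, 2.91]. Speed limits (rad/s): [2.57, 2.57, 3.14, 3.14, 3.14, 3.14].

INTERFACE

Orientations are given as a unit quaternion [x, y, z, w].
In Python, from station import arm, imaging gives the robot as it stands. The module is installed in compiled form; this text tells all that it offers.
- The arm moves only by the tool carry_out, never from a script. Its argument "commands" is one flat list of numbers, 4 for each row, row after row: the shift along the tool's x, y, z in mm, then the turn about the tool's z in rad. In form: [tx, ty, tz, spin, tx, ty, tz, spin, ...]. A call has 1 to 10 rows; each row is the pose to reach, as a shift and turn from the pose commanded when the call began, along the tool's axes at that moment; what a row does not reach only later rows make up. A row lasts 1/12 s, in which the tool goes at most 41.7 mm and 7.16 degrees, less where a joint would pass 70% of its speed; a pose out of reach is approached as far as the arm can. A call with a gripper value outside its range is refused whole. "gripper" is the opening, from 0 (shut) to 1 (fully open), set as the call begins (left out, the last holds). The fingers move at their own pace and stop on an object; "newtons" is the grip in N (left out, the last holds). Time passes only in rows, so rows that repeat a pose let the fingers close. It gives the time, the measured TCP pose, the force and the opening at its end, in the units of the state.
- arm.observe(): the state, without advancing time (a new reading comes with each control period).
- imaging.grab_frame(name): name is "scene" or "top" or "wrist"; returns a dict with "frame" (384x512x3 uint8, red, green, blue), "fx", "fy", "cx", "cy" (pixels), "world_to_cam" (4x4, takes a point from world to camera coordinates). Camera axes: x right, y down, z forward; pixel columns grow to the right and rows downward; lengths in mm; the calibration is good to about 2 mm. A picture is of the moment at which its call begins. There is no depth.
- arm.sign_off(): hands the job in, once; it reports no verdict.
The state is a dict: "t": time; "joint_pos": joint angles; "dq": joint speeds; "joint_efforts": joint torques, N m; "position": TCP position; "tcp_rot": TCP orientation; "wrist_force": force on the tool from outside, world axes, zero at the start; "wrist_torque": the same for the moment, N m; "finger_gap": finger opening in mm.
Only numpy, scipy, OpenCV 4.12 (cv2) and the standard library are available. Lean on these libraries where they do the work, as an engineer would, in place of code of your own. Each camera call takes 0.05 s, during which the arm holds its last target.

## Working session

There is one attempt and no reset: what is moved stays moved. The work goes in short steps, Python scripts to look and compute and a tool call to move; the robot and the scene stay as the last step left them, time stands still between calls to the robot, and variables do not carry over. Pictures are saved under pics/ and viewed, and the job is handed in when it is done.

Besides the shell and the picture viewer there is one more tool, called after "Request:" as a command line: name --argument value ..., lists and objects as JSON in quotes. carry_out: Moves the arm, as the interface text tells. Its arguments: {"type":"object","properties":{"commands":{"type":"array"},"gripper":{"type":"number"},"newtons":{"type":"number"}},"required":["commands"]}

```bash
mkdir -p pics; cat > h.py <<'E'
import numpy as np, cv2
from station import arm, imaging
def snap(name,fn):
    d=imaging.grab_frame(name); np.savez('pics/'+fn+'.npz',**{k:np.array(v) for k,v in d.items()})
    cv2.imwrite('pics/'+fn+'.png',cv2.cvtColor(np.array(d['frame']),cv2.COLOR_RGB2BGR)); return d
def load(fn): return np.load('pics/'+fn+'.npz')
def ray(d,u,v):
    M=np.array(d['world_to_cam']); R=M[:3,:3]; t=M[:3,3]
    c=-R.T@t; k=R.T@np.array([(u-d['cx'])/d['fx'],(v-d['cy'])/d['fy'],1]); return c,k
def atz(d,u,v,z):
    c,k=ray(d,u,v); return c+k*(z-c[2])/k[2]
def proj(d,p):
    M=np.array(d['world_to_cam']); q=M[:3,:3]@np.array(p,float)+M[:3,3]
    return np.array([d['fx']*q[0]/q[2]+d['cx'],d['fy']*q[1]/q[2]+d['cy']])
def crop(fn,out,x0,y0,x1,y1,s):
    im=cv2.imread('pics/'+fn+'.png')[y0:y1,x0:x1]; cv2.imwrite('pics/'+out+'.png',cv2.resize(im,None,fx=s,fy=s,interpolation=cv2.INTER_CUBIC))
E
python3 - <<'E'
from h import *
s=arm.observe(); print(s)
for n in ['scene','top','wrist']:
    d=snap(n,n+'0'); print(n,d['fx'],d['cx'],np.round(d['world_to_cam'],3).tolist())
E
```

```text
{'t': 0.0, 'joint_pos': array([ 1.08038912e+00,  1.24490777e-01,  1.65166107e+00,  1.67821797e-05,
        1.36750606e+00, -8.26127145e-02]), 'dq': array([ 0.00082763, -0.00215081, -0.00039002, -0.00055157, -0.00017307,
        0.00175124]), 'joint_efforts': array([ 8.49875323e-04, -4.23615861e+01, -3.65451908e+01, -3.59904618e-06,
        7.11553643e-03,  2.43720444e-05]), 'position': array([257.5240679 , 596.14853818, 230.06993649]), 'tcp_rot': array([ 2.02488933e-01,  9.79284007e-01, -9.88213882e-04, -2.99709236e-04]), 'wrist_force': array([-0.00959947,  0.11421364, -0.52184946]), 'wrist_torque': array([ 0.0355611 ,  0.00971526, -0.00075111]), 'finger_gap': 85.52163404415754}
scene 441.25172748208735 253.0793254108511 [[0.639, 0.769, -0.005, -404.491], [0.661, -0.553, -0.507, -386.649], [-0.392, 0.321, -0.862, 1215.785], [0.0, 0.0, 0.0, 1.0]]
top 401.7156697304478 251.28981765562645 [[0.001, -1.0, -0.029, 23.116], [-0.993, 0.002, -0.116, 629.112], [0.116, 0.029, -0.993, 839.762], [0.0, 0.0, 0.0, 1.0]]
wrist 278.55729507086016 257.9575129300301 [[0.396, 0.918, -0.002, -648.095], [0.881, -0.379, 0.282, -37.735], [0.258, -0.113, -0.959, 378.698], [0.0, 0.0, 0.0, 1.0]]
```

View pics/scene0.png

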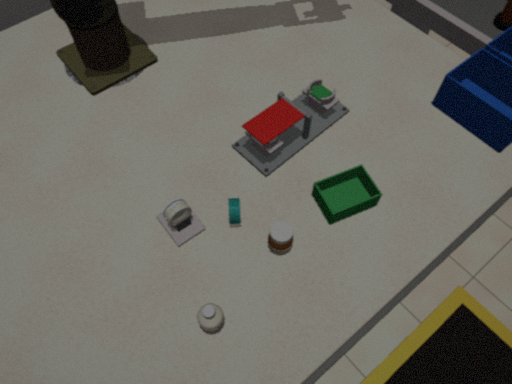

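View pics/top0.png

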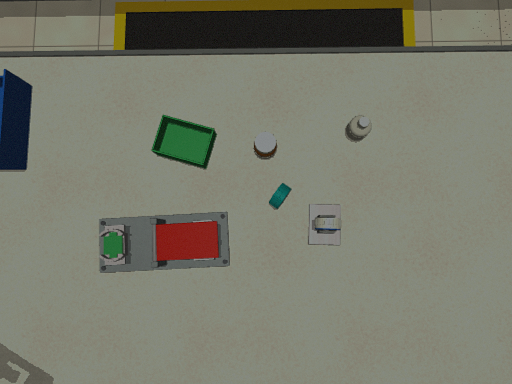

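View pics/wrist0.png

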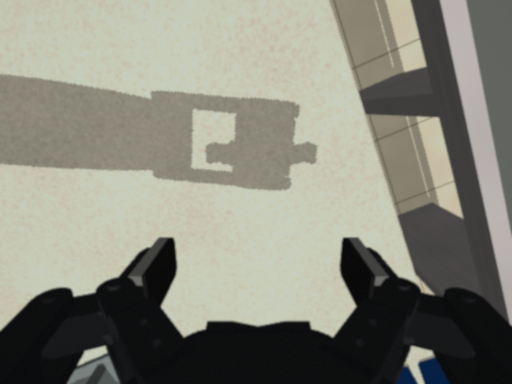

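```bash
python3 - <<'E'
from h import *
crop('top0','c1',290,185,360,255,8); crop('top0','c2',90,200,240,280,5); crop('scene0','c3',150,180,250,250,7);crop('scene0','c4',225,70,360,180,5)
E
```

```text
(no output)
```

View pics/c1.png

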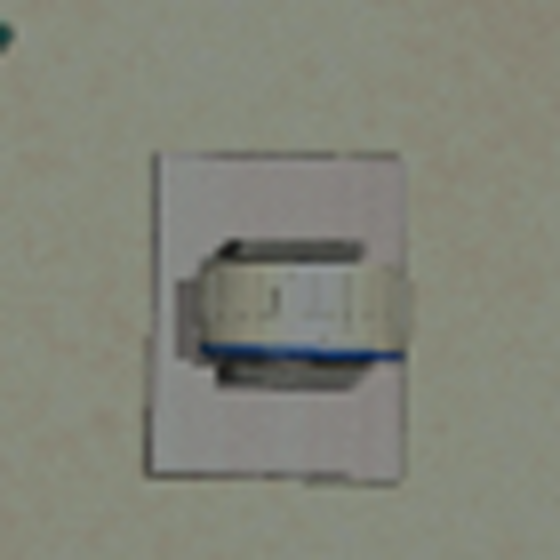

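View pics/c2.png

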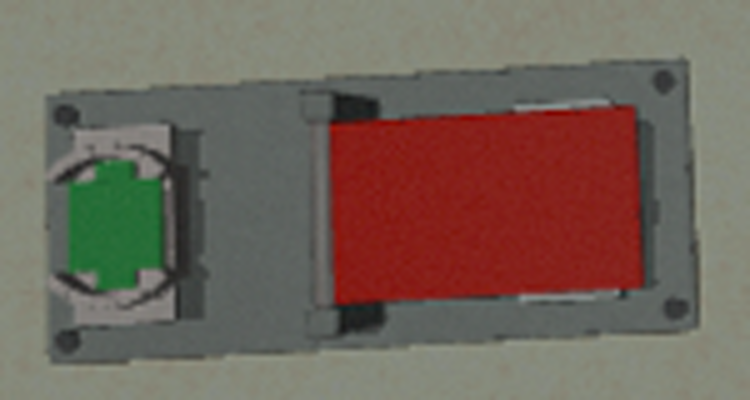

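View pics/c3.png

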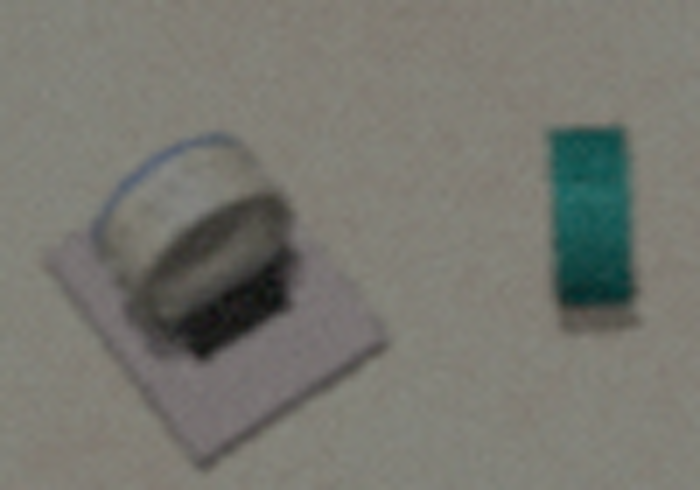

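View pics/c4.png

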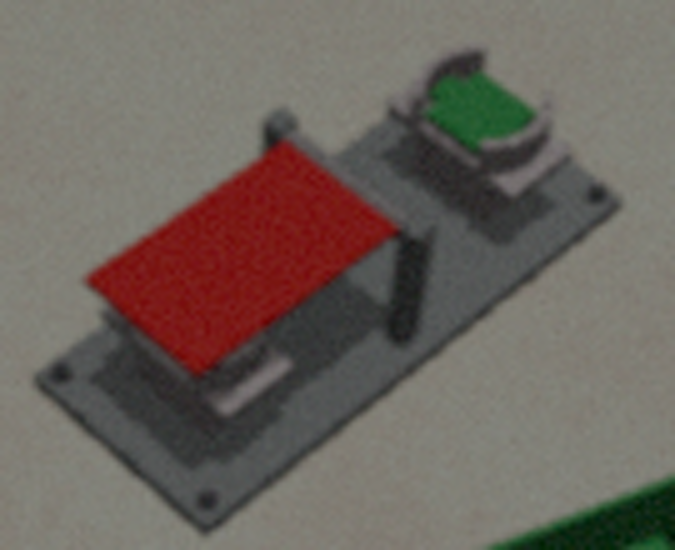

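```bash
python3 - <<'E'
from h import *
d=load('top0')
def q(ps,x0,y0,s,z): return np.array([atz(d,x0+a/s-.5,y0+b/s-.5,z)[:2] for a,b in ps])
S=q([(157,153),(404,155),(404,483),(148,477)],290,185,8,8); print('stand',S.round(1).tolist(),S.mean(0)); 
print('yaw',[np.arctan2(*(S[i]-S[j])[::-1]) for i,j in [(0,3),(1,2)]],[np.arctan2(-(S[i]-S[j])[0],(S[i]-S[j])[1]) for i,j in [(0,1),(3,2)]])
T=q([(47,95),(687,60),(697,328),(50,363)],90,200,5,10); print('station',T.round(1).tolist(),T.mean(0));
print('yaw',[np.arctan2(*(T[i]-T[j])[::-1]) for i,j in [(0,3),(1,2)]],[np.arctan2(-(T[i]-T[j])[0],(T[i]-T[j])[1]) for i,j in [(0,1),(3,2)]])
# pad extents at z=61
P=q([(115,160),(115,290),(68,225),(163,225)],90,200,5,61); print('pad',P.round(1).tolist())
W=q([(75,128),(170,125),(175,318),(80,325)],90,200,5,55);print(W.round(1).tolist(),W.mean(0))
c=S.mean(0)
for p in [(c[0],c[1],75),(c[0]-12,c[1]+27,48),(c[0]-12,c[1]-27,48)]: print(proj(d,p))
C=q([(201,355),(405,355)],290,185,8,48);print('cap flank',C)
e=load('scene0')
for x in(-45,45):
  for y in (-35,35): print('scene proj stand',proj(e,(c[0]+x,c[1]+y,8)))
E
```

```text
stand [[597.9, -105.8], [597.2, -174.4], [506.6, -172.2], [508.1, -101.9]] [ 552.46467735 -138.55670991]
yaw [np.float64(-0.04305639087883436), np.float64(-0.02433331652719568)] [np.float64(-0.009203215978396209), np.float64(-0.02145673071329263)]
station [[564.6, 367.5], [580.2, 78.2], [462.0, 72.8], [445.8, 360.7]] [513.14717563 219.7776255 ]
yaw [np.float64(0.057228857151931385), np.float64(0.045685806273101266)] [np.float64(0.054060671498046636), np.float64(0.05646023247034219)]
pad [[535.0, 316.0], [480.6, 313.8], [507.7, 334.9], [507.7, 294.4]]
[[548.6, 336.2], [549.9, 295.2], [468.7, 289.9], [465.7, 330.3]] [508.22068064 312.89958642]
[329.1961444  223.08146399]
[314.43605676 229.14469243]
[340.0545372  229.16482233]
cap flank [[ 541.03405193 -111.96541354]
 [ 541.07521474 -165.7198426 ]]
scene proj stand [154.33748918 216.40424323]
scene proj stand [180.92599207 198.47644745]
scene proj stand [178.17761809 245.71222521]
scene proj stand [205.19465638 226.41280938]
```

```bash
cat >> h.py <<'E'
from scipy.spatial.transform import Rotation as Ro
def shift(target,yaw):
    "tool-axis shift (mm) and spin for TCP target with tool y at world angle yaw"
    s=arm.observe(); R=Ro.from_quat(s['tcp_rot']).as_matrix(); p=np.array(s['position'])
    a=np.arctan2(R[1,1],R[0,1]); sp=-(yaw-a); sp=(sp+np.pi)%(2*np.pi)-np.pi
    print('t',s['t'],'pos',p.round(1),'yaw',round(a,4),'tilt',R[:2,2].round(4),'gap',s['finger_gap'],'F',s['wrist_force'].round(1))
    print('shift',(R.T@(np.array(target)-p)).round(1),'spin',round(sp,4))
E
python3 - <<'E'
from h import *
d=load('wrist0'); s=arm.observe(); c,_=ray(d,0,0); R=Ro.from_quat(s['tcp_rot']).as_matrix()
print('cam in tool',R.T@(c-s['position']), 'view dir',R.T@np.array(d['world_to_cam'])[2,:3])
shift((545,-138.5,200),1.547)
E
```

```text
cam in tool [  71.04987033   -1.059119   -142.52375925] view dir [-2.82062507e-01  1.74146825e-04  9.59396014e-01]
t 0.15 pos [257.6 596.2 230.3] yaw 1.1629 tilt [-0.0008 -0.0015] gap 85.66091060882168 F [ 0.1 -0.2 -0.4]
shift [-555.3 -560.4   31.2] spin -0.3841
```

Request:
carry_out --commands '[-555,-560,31,-0.384,-555,-560,31,-0.384,-555,-560,31,-0.384,-555,-560,31,-0.384,-555,-560,31,-0.384,-555,-560,31,-0.384,-555,-560,31,-0.384,-555,-560,31,-0.384,-555,-560,31,-0.384,-555,-560,31,-0.384]' --gripper 1

```text
t: 0.98
position: [409.4, 207.5, 214.8]
tcp_rot: [0.012, 1.0, 0.0, 0.0]
wrist_force: [1.0, -0.1, 0.7]
finger_gap: 85.7
```

```bash
python3 - <<'E'
from h import *
shift((545,-138.5,200),1.547)
E
```

```text
t 0.9833 pos [409.4 207.5 214.8] yaw 1.5475 tilt [0.0002 0.0001] gap 85.71047277146467 F [ 1.  -0.1  0.7]
shift [-143.6 -342.8   14.8] spin 0.0005
```

Request:
carry_out --commands '[-143,-343,15,0,-143,-343,15,0,-143,-343,15,0,-143,-343,15,0,-143,-343,15,0,-143,-343,15,0,-143,-343,15,0,-143,-343,15,0,-143,-343,15,0,-143,-343,15,0]'

```text
t: 1.82
position: [545.2, -142.4, 199.2]
tcp_rot: [0.015, 1.0, -0.001, -0.0]
wrist_force: [0.1, 1.5, 0.1]
finger_gap: 85.6
```

```bash
python3 - <<'E'
from h import *
shift((552.5,-138.5,160),1.547); d=snap('wrist','w1'); snap('top','top1')
c=np.array([552.5,-138.5]);y=-.024;r=np.array([[np.cos(y),-np.sin(y)],[np.sin(y),np.cos(y)]])
for a in [(-45,-35),(-45,35),(45,35),(45,-35)]: print(proj(d,[*(c+r@a),8]))
print(proj(d,[*c,75]))
E
```

```text
t 1.8167 pos [ 545.2 -142.4  199.2] yaw 1.5416 tilt [-0.0003 -0.002 ] gap 85.64223651577531 F [0.1 1.5 0.1]
shift [-7.1  4.2 39.2] spin -0.0054
[232.95257086 138.57628082]
[292.07227478 138.31794676]
[289.9539978  209.80242609]
[235.05641373 209.9975454 ]
[263.41551117 190.87910559]
```

View pics/w1.png

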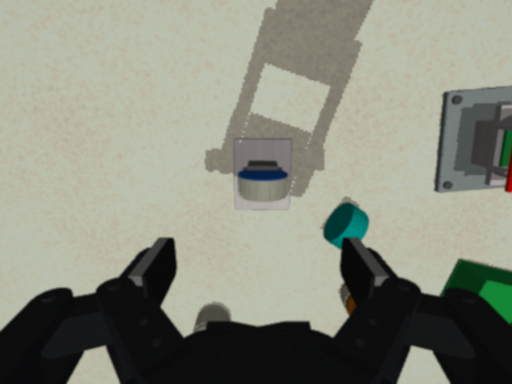

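Request:
carry_out --commands '[-7,4,39,-0.005,-7,4,70,-0.005,-7,4,90,-0.005,-7,4,90,-0.005,-7,4,90,-0.005]'

```text
t: 2.33
position: [550.1, -131.5, 108.9]
tcp_rot: [0.009, 1.0, 0.001, -0.001]
wrist_force: [-0.1, 0.2, 0.1]
finger_gap: 85.2
```

```bash
python3 - <<'E'
from h import *
shift((552.5,-138.5,23),1.547); d=snap('wrist','w2'); crop('w2','w2c',190,150,340,262,5)
c=np.array([552.5,-138.5]);y=-.024;r=np.array([[np.cos(y),-np.sin(y)],[np.sin(y),np.cos(y)]])
for a in [(-12,-27,48),(-12,27,48),(-12,0,75),(12,0,75)]: print(a,(proj(d,[*(c+r@a[:2]),a[2]])-[190,150])*5)
E
```

```text
t 2.3333 pos [ 550.1 -131.5  108.9] yaw 1.5535 tilt [-0.0029  0.0012] gap 85.21608313197986 F [-0.1  0.2  0.1]
shift [-2.7 -7.1 85.9] spin 0.0065
(-12, -27, 48) [125.08209557 216.7575228 ]
(-12, 27, 48) [478.40598356 219.16131908]
(-12, 0, 75) [296.76563642 276.11632122]
(12, 0, 75) [296.97174288 439.34623304]
```

View pics/w2.png

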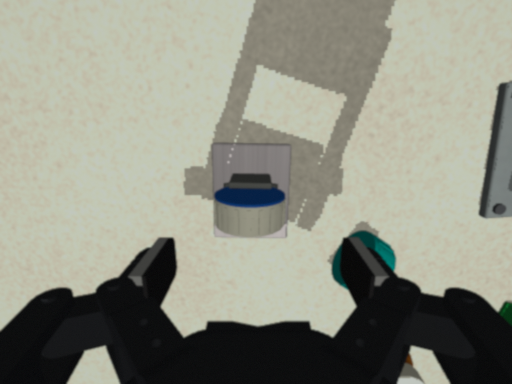

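View pics/w2c.png

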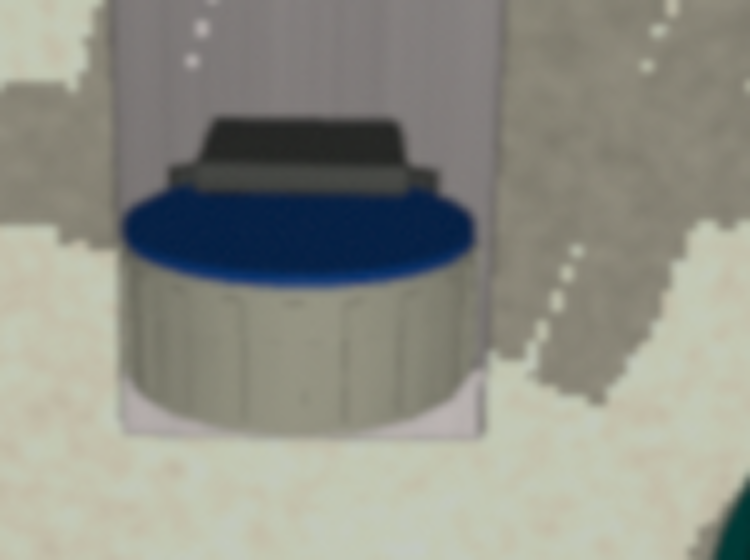

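```bash
python3 - <<'E'
from h import *
shift((553,-138.5,23),1.547); d=load('top0')
for p in [(270,205),(280,207),(291,188),(285,183)]: print(atz(d,*p,20))
E
```

```text
t 2.3833 pos [ 551.5 -132.2  110.9] yaw 1.5532 tilt [ 0.0007 -0.0001] gap 85.40159471347096 F [0.3 0.1 0.9]
shift [-1.5 -6.2 87.9] spin 0.0062
[593.96679766 -18.12363086  20.        ]
[589.5188821  -40.17493228  20.        ]
[631.72846436 -64.84783734  20.        ]
[642.95331104 -51.6532112   20.        ]
```

Request:
carry_out --commands '[-1.5,-6.2,10,0.006,-1.5,-6.2,30,0.006,-1.5,-6.2,55,0.006,-1.5,-6.2,75,0.006,-1.5,-6.2,88,0.006,-1.5,-6.2,88,0.006,-1.5,-6.2,88,0.006]'

```text
t: 2.97
position: [553.1, -139.5, 22.4]
tcp_rot: [0.012, 1.0, -0.0, 0.0]
wrist_force: [-0.2, -0.1, 0.3]
finger_gap: 85.2
```

```bash
python3 - <<'E'
from h import *
shift((553,-138.5,23),1.547); d=snap('wrist','w3')
E
```

```text
t 2.9667 pos [ 553.1 -139.5   22.4] yaw 1.5459 tilt [ 0.0004 -0.0002] gap 85.24662679750539 F [-0.2 -0.1  0.3]
shift [ 0.1  1.  -0.6] spin -0.0011
```

View pics/w3.png

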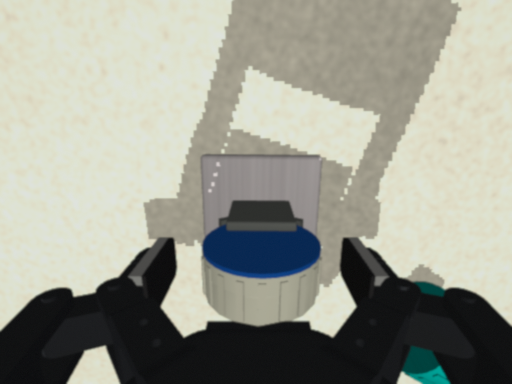

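Request:
carry_out --commands '[0,0.5,0,0,0,0.5,0,0,0,0.5,0,0,0,0.5,0,0,0,0.5,0,0,0,0.5,0,0,0,0.5,0,0,0,0.5,0,0,0,0.5,0,0,0,0.5,0,0]' --gripper 0 --newtons 20

```text
t: 3.85
position: [554.1, -138.3, 23.9]
tcp_rot: [0.012, 1.0, 0.0, 0.001]
wrist_force: [0.3, 4.4, 4.9]
finger_gap: 54.4
```

```bash
python3 - <<'E'
from h import *
shift((553,-138.5,23),1.547); d=snap('wrist','w4')
E
```

```text
t 3.85 pos [ 554.1 -138.3   23.9] yaw 1.5458 tilt [0.0029 0.0005] gap 54.38172420208473 F [0.3 4.4 4.9]
shift [ 1.1 -0.2  0.8] spin -0.0012
```

View pics/w4.png

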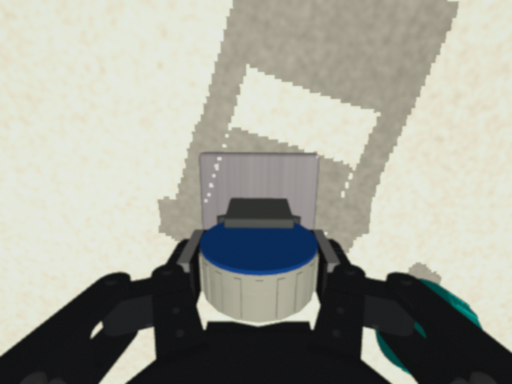

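Request:
carry_out --commands '[0,0,-5,0,0,0,-10,0,0,0,-14,0,0,0,-14,0,0,0,-14,0,0,0,-14,0]'

```text
t: 4.4
position: [552.5, -138.8, 35.8]
tcp_rot: [0.012, 1.0, -0.0, -0.0]
wrist_force: [-0.3, -0.4, -0.2]
finger_gap: 54.3
```

```bash
python3 - <<'E'
from h import *
shift((553,-138.5,37),1.547); d=snap('wrist','w5')
crop('w5','w5c',170,140,350,270,4)
snap('scene','s5');crop('s5','s5c',120,150,250,260,5)
E
```

```text
t 4.4 pos [ 552.5 -138.8   35.8] yaw 1.5458 tilt [-0.0003 -0.    ] gap 54.33186867515017 F [-0.3 -0.4 -0.2]
shift [-0.5  0.3 -1.2] spin -0.0012
```

View pics/w5c.png

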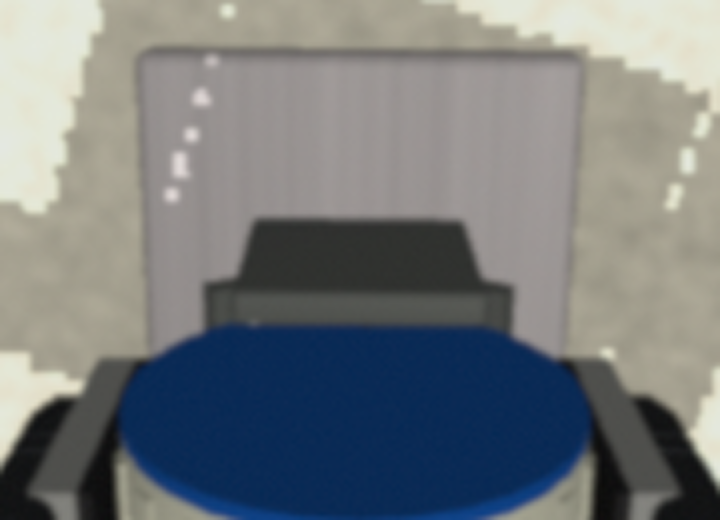

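View pics/s5c.png

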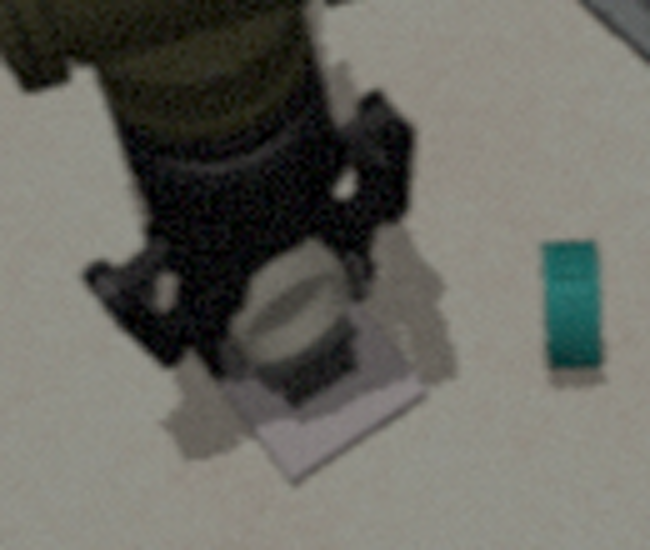

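Request:
carry_out --commands '[-1.5,0,0,0,-4,0,-1.3,0,-6.6,0,-2.4,0,-9.6,0,-3,0,-12.6,0,-3.3,0,-15.6,0,-3.1,0,-18.7,0,-2.6,0,-18.7,0,-2.6,0,-18.7,0,-2.6,0]'

```text
t: 5.25
position: [570.0, -138.9, 37.8]
tcp_rot: [0.012, 1.0, 0.0, -0.002]
wrist_force: [-5.3, 1.0, 0.9]
finger_gap: 53.7
```

```bash
python3 - <<'E'
from h import *
shift((572,-138.5,37+2.6),1.547); d=snap('wrist','w6')
crop('w6','w6c',170,140,350,270,4)
snap('scene','s6');crop('s6','s6c',120,150,250,260,5)
E
```

```text
t 5.25 pos [ 570.  -138.9   37.8] yaw 1.5463 tilt [-0.0043  0.0008] gap 53.73738019467512 F [-5.3  1.   0.9]
shift [-2.   0.5 -1.8] spin -0.0007
```

View pics/w6c.png

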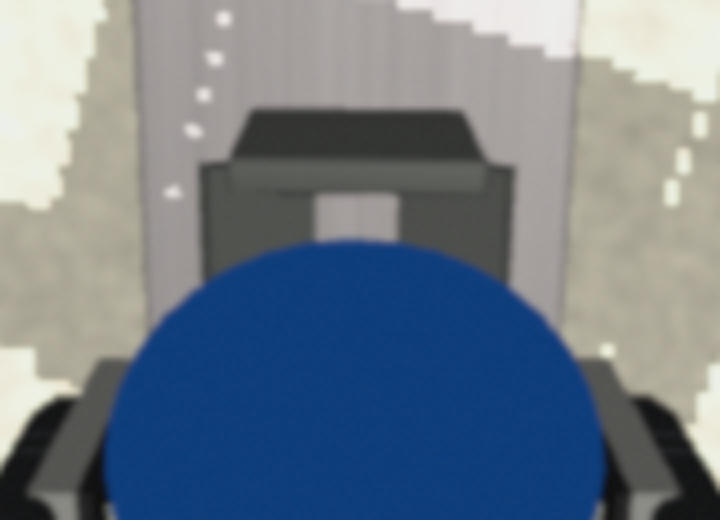

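View pics/s6c.png

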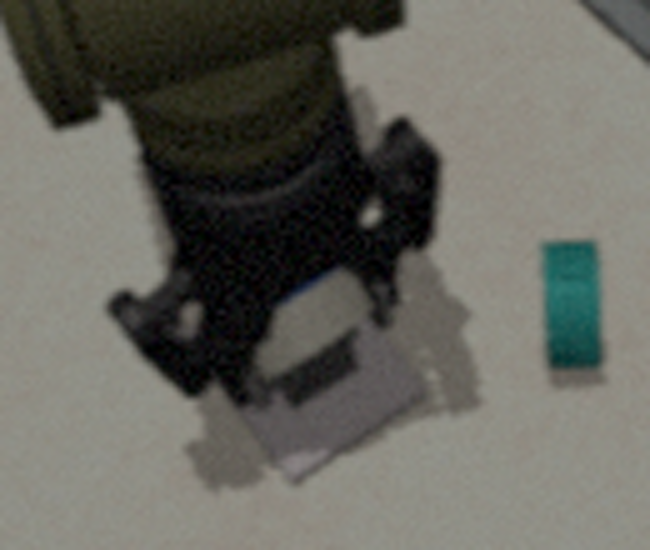

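Request:
carry_out --commands '[-3,0,1,0,-5.6,0,2.2,0,-8,0,4,0,-10.5,0,5.8,0,-12.5,0,8,0,-14.3,0,10.6,0,-14.3,0,10.6,0,-14.3,0,10.6,0]'

```text
t: 6.02
position: [586.0, -139.5, 28.2]
tcp_rot: [0.012, 1.0, 0.0, 0.0]
wrist_force: [-3.0, 1.3, 4.1]
finger_gap: 53.8
```

```bash
python3 - <<'E'
from h import *
shift((586.5,-138.5,29),1.547); d=snap('wrist','w7')
crop('w7','w7c',150,130,366,290,3)
snap('scene','s7');crop('s7','s7c',120,150,250,260,5)
E
```

```text
t 6.0167 pos [ 586.  -139.5   28.2] yaw 1.546 tilt [0.0004 0.0002] gap 53.81799242909977 F [-3.   1.3  4.1]
shift [-0.5  1.  -0.8] spin -0.001
```

View pics/w7c.png

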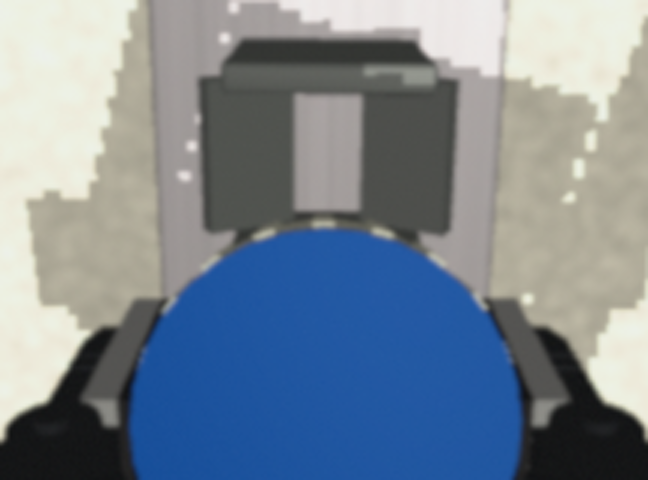

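View pics/s7c.png

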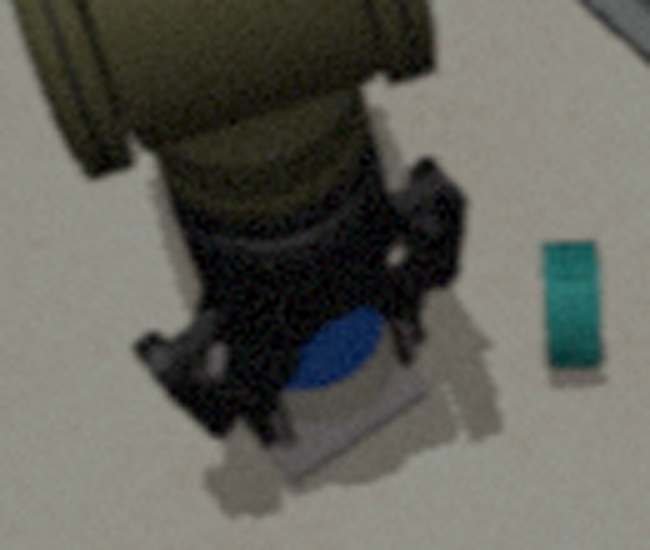

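```bash
cat >> h.py <<'E'
def capmodel(d,G,yaw,th):
    # th=0 on edge (blue to -x), pi/2 = blue up. returns proj of near points on blue edge & rim edge
    ex=np.array([np.sin(yaw),-np.cos(yaw),0]); ez=np.array([0,0,1.])
    u=np.sin(th)*ex+np.cos(th)*ez; n=-np.cos(th)*ex+np.sin(th)*ez
    G=np.array(G,float)
    return {k:proj(d,G+a*u+b*n).round(1) for k,(a,b) in dict(bn=(-27,12),rn=(-27,-12),bf=(27,12)).items()}
E
python3 - <<'E'
from h import *
s=arm.observe();d=load('w7');p=s['position']
print(p)
for h in (22,24.5,27):
  for t in (60,70,80,90): print(h,t,capmodel(d,p+[0,0,h],1.546,np.radians(t)))
E
```

```text
[ 585.95219294 -139.47739245   28.2619451 ]
22 60 {'bn': array([260.3, 202.3]), 'rn': array([260. , 210.8]), 'bf': array([260.5, 327.6])}
22 70 {'bn': array([260.4, 205.8]), 'rn': array([260. , 206.2]), 'bf': array([260.4, 329. ])}
22 80 {'bn': array([260.5, 211.4]), 'rn': array([260.1, 202.9]), 'bf': array([260.3, 328.2])}
22 90 {'bn': array([260.6, 219.3]), 'rn': array([260.2, 201.1]), 'bf': array([260.2, 325.3])}
24.5 60 {'bn': array([260.4, 204. ]), 'rn': array([260. , 212.4]), 'bf': array([260.6, 332.1])}
24.5 70 {'bn': array([260.5, 207.7]), 'rn': array([260.1, 207.8]), 'bf': array([260.5, 333.4])}
24.5 80 {'bn': array([260.6, 213.5]), 'rn': array([260.1, 204.5]), 'bf': array([260.4, 332.4])}
24.5 90 {'bn': array([260.7, 221.6]), 'rn': array([260.2, 202.7]), 'bf': array([260.3, 329.3])}
27 60 {'bn': array([260.4, 205.9]), 'rn': array([260., 214.]), 'bf': array([260.6, 336.8])}
27 70 {'bn': array([260.5, 209.6]), 'rn': array([260.1, 209.4]), 'bf': array([260.5, 338. ])}
27 80 {'bn': array([260.6, 215.7]), 'rn': array([260.2, 206.1]), 'bf': array([260.4, 336.8])}
27 90 {'bn': array([260.7, 224. ]), 'rn': array([260.3, 204.4]), 'bf': array([260.3, 333.5])}
```

Request:
carry_out --commands '[-2,0,2,0,-3.5,0,4,0,-4.5,0,6,0,-5,0,8,0,-5,0,8,0,-5,0,8,0]'

```text
t: 6.62
position: [591.5, -139.9, 20.3]
tcp_rot: [0.012, 1.0, -0.0, 0.001]
wrist_force: [-2.2, 0.4, 6.2]
finger_gap: 53.9
```

```bash
python3 - <<'E'
from h import *
shift((586.5,-138.5,29),1.547); d=snap('wrist','w8')
crop('w8','w8c',150,130,366,290,3)
s=arm.observe();p=s['position']
for h in (30,33):
 for dx in (-5,-3,-1):
  for t in (75,80,85,90,95): print(h,dx,t,[(v-[150,130])*3 for v in capmodel(d,p+[dx,0,h],1.546,np.radians(t)).values()])
E
```

```text
t 6.6167 pos [ 591.5 -139.9   20.3] yaw 1.546 tilt [ 0.0017 -0.0005] gap 53.88912445102842 F [-2.2  0.4  6.2]
shift [ 5.1  1.3 -8.7] spin -0.001
30 -5 75 [array([331.2, 221.4]), array([330. , 210.6]), array([330.9, 611.1])]
30 -5 80 [array([331.2, 231. ]), array([330. , 205.8]), array([330.6, 608.7])]
30 -5 85 [array([331.5, 242.7]), array([330.3, 202.2]), array([330.6, 604.5])]
30 -5 90 [array([331.5, 256.2]), array([330.3, 199.5]), array([330.3, 598.8])]
30 -5 95 [array([331.8, 271.5]), array([330.3, 198.6]), array([330.3, 591.9])]
30 -3 75 [array([331.5, 234.9]), array([330.3, 222.3]), array([331.2, 622.8])]
30 -3 80 [array([331.8, 245.1]), array([330.3, 217.5]), array([330.9, 620.1])]
30 -3 85 [array([331.8, 256.8]), array([330.6, 213.9]), array([330.9, 615.6])]
30 -3 90 [array([331.8, 270.6]), array([330.6, 211.8]), array([330.6, 609.9])]
30 -3 95 [array([332.1, 285.9]), array([330.6, 210.9]), array([330.6, 602.7])]
30 -1 75 [array([331.8, 248.7]), array([330.6, 233.4]), array([331.5, 634.5])]
30 -1 80 [array([332.1, 258.9]), array([330.6, 228.9]), array([331.2, 631.5])]
30 -1 8
[... 714 characters left out ...]
array([331.8, 253.2]), array([330.6, 223.5]), array([331.2, 637.2])]
33 -3 85 [array([332.1, 265.5]), array([330.6, 220.2]), array([330.9, 632.4])]
33 -3 90 [array([332.1, 279.6]), array([330.6, 217.8]), array([330.9, 625.8])]
33 -3 95 [array([332.4, 295.8]), array([330.9, 217.2]), array([330.6, 618.3])]
33 -1 75 [array([332.1, 256.8]), array([330.6, 239.7]), array([331.5, 652.2])]
33 -1 80 [array([332.1, 267.3]), array([330.6, 235.2]), array([331.5, 648.9])]
33 -1 85 [array([332.4, 279.9]), array([330.9, 232.2]), array([331.2, 643.8])]
33 -1 90 [array([332.4, 294.3]), array([330.9, 230.1]), array([331.2, 637.2])]
33 -1 95 [array([332.7, 310.5]), array([331.2, 229.8]), array([330.9, 629.1])]
```

View pics/w8c.png

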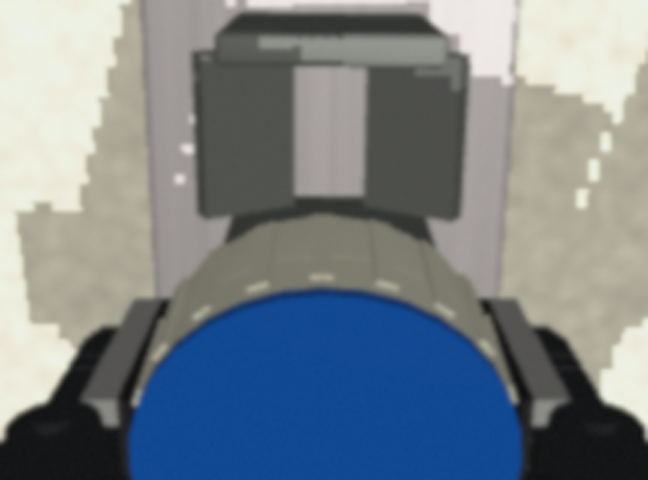

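Request:
carry_out --commands '[0,0,-5,0,0,0,-30,0,0,0,-70,0,0,0,-110,0,0,0,-140,0,0,0,-140,0,0,0,-140,0]' --newtons 35

```text
t: 7.25
position: [592.5, -140.3, 163.0]
tcp_rot: [0.012, 1.0, -0.001, 0.003]
wrist_force: [-0.5, 0.3, -0.4]
finger_gap: 53.3
```

```bash
python3 - <<'E'
from h import *
shift((511.7,314.9,160),1.626); d=snap('wrist','w9')
crop('w9','w9c',150,130,366,290,3)
E
```

```text
t 7.25 pos [ 592.5 -140.3  163. ] yaw 1.546 tilt [ 0.0063 -0.0021] gap 53.34276705324045 F [-0.5  0.3 -0.4]
shift [ 92.1 453.1   1.5] spin -0.08
```

View pics/w9c.png

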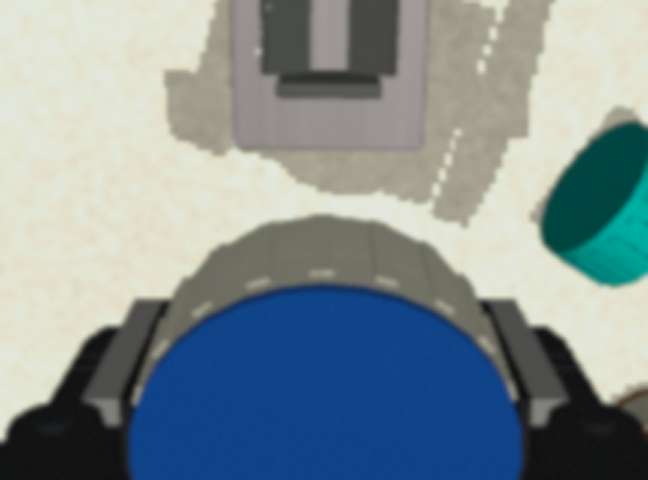

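Request:
carry_out --commands '[92,453,0,-0.08,92,453,0,-0.08,92,453,0,-0.08,92,453,0,-0.08,92,453,0,-0.08,92,453,0,-0.08,92,453,0,-0.08,92,453,0,-0.08,92,453,0,-0.08,92,453,0,-0.08]'

```text
t: 8.13
position: [515.8, 271.9, 156.9]
tcp_rot: [-0.028, 1.0, -0.001, -0.002]
wrist_force: [0.5, -0.1, -0.5]
finger_gap: 53.7
```

```bash
python3 - <<'E'
from h import *
shift((511.7,314.9,160),1.626)
E
```

```text
t 8.1333 pos [515.8 271.9 156.9] yaw 1.626 tilt [-0.0038 -0.0017] gap 53.66764902685326 F [ 0.5 -0.1 -0.5]
shift [ 1.7 43.1 -3.2] spin 0.0
```

Request:
carry_out --commands '[1.5,38,0,0,1.5,38,0,0,1.5,38,0,0,1.5,38,0,0,1.5,38,0,0]'

```text
t: 8.55
position: [513.8, 307.2, 158.3]
tcp_rot: [-0.027, 1.0, -0.001, -0.001]
wrist_force: [-0.3, -0.4, 0.0]
finger_gap: 53.3
```

```bash
python3 - <<'E'
from h import *
d=snap('wrist','w10');t=snap('top','top10'); shift((511.7,314.9,110),1.626)
c=np.array([507.9,314.7]);y=.055;r=np.array([[np.cos(y),-np.sin(y)],[np.sin(y),np.cos(y)]])
for z in (71,61):
 for a in [(-28.75,0),(28.75,0),(-28.75,-18.5),(-28.75,18.5)]: print(z,a,proj(d,[*(c+r@a),z]))
crop('top10','top10c',80,190,240,290,5)
E
```

```text
t 8.65 pos [514.4 307.1 159.2] yaw 1.6241 tilt [-0.001  -0.0006] gap 53.04438457660201 F [-0.7 -0.1  0.3]
shift [ 2.2  8.  49.2] spin -0.0019
71 (-28.75, 0) [268.91061543 155.92471334]
71 (28.75, 0) [268.21104564 220.35677905]
71 (-28.75, -18.5) [246.6287115  155.92433234]
71 (-28.75, 18.5) [291.19732826 155.92509442]
61 (-28.75, 0) [268.48961879 154.07680103]
61 (28.75, 0) [267.84254805 216.21722387]
61 (-28.75, -18.5) [247.09578827 154.07662664]
61 (-28.75, 18.5) [289.8878825  154.07697546]
```

View pics/w10.png

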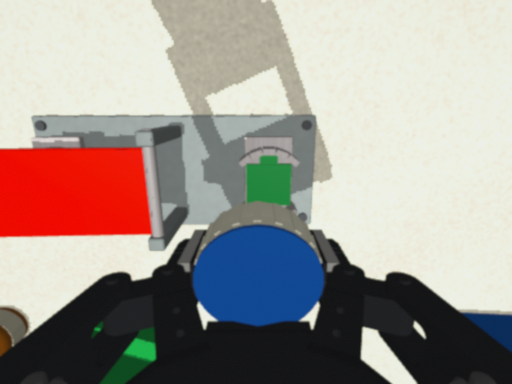

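View pics/top10c.png

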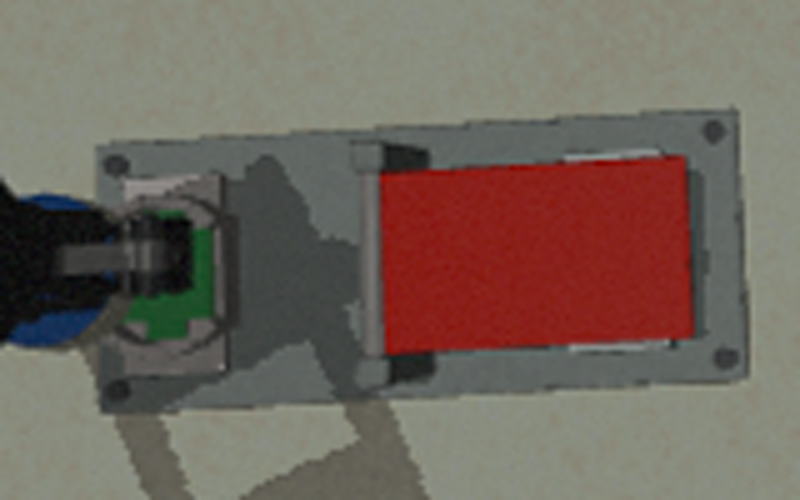

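```bash
python3 - <<'E'
from h import *
crop('w10','w10c',220,125,320,215,8)
d=load('w10')
for z,R in ((71,28.75),(61,27)): print(z,[((proj(d,[507.9-R*np.cos(.055+a),314.7-R*np.sin(.055+a),z])-[220,125]+.5)*8).round() for a in (-.6,0,.6)])
E
```

```text
71 [array([550., 299.]), array([395., 251.]), array([239., 299.])]
61 [array([531., 296.]), array([392., 253.]), array([251., 296.])]
```

View pics/w10c.png

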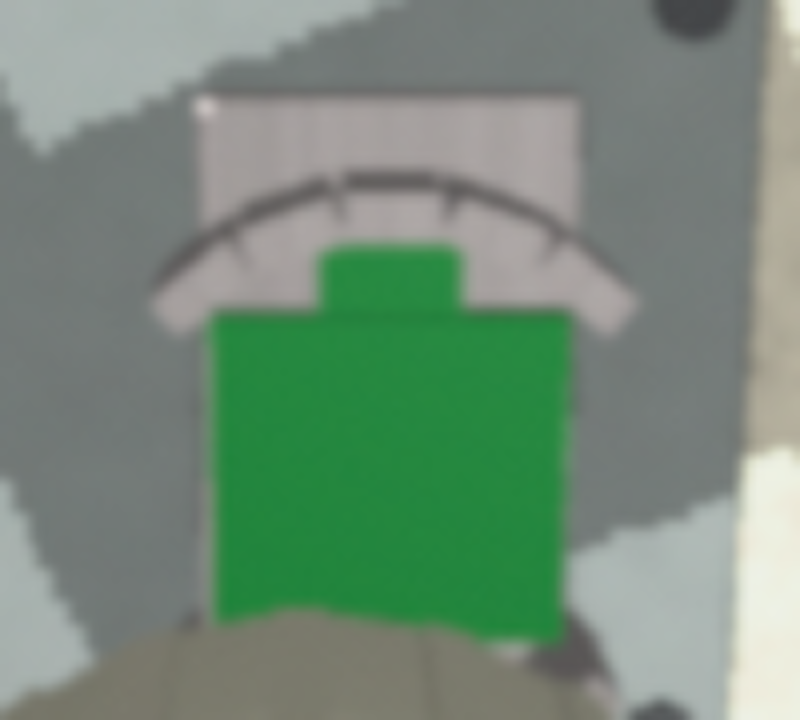

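```bash
python3 - <<'E'
from h import *
crop('w10','w10d',180,190,340,310,5)
d=load('w10')
s=arm.observe(); p=s['position']
from scipy.optimize import least_squares
def f(v,w): 
    m=capmodel(d,p+[v[0],0,v[1]],1.624,v[2]); return m
for h in (31,33,35):
  for dx in (-5,-3):
    for t in (90,94): 
      m=f((dx,h,np.radians(t)),0); print(h,dx,t,[((v-[180,190]+.5)*5).round(0) for v in m.values()], 'width', d['fx']*54/ (np.array(d['world_to_cam'])[2,:3]@(p+[dx,0,h+12])+np.array(d['world_to_cam'])[2,3]))
E
```

```text
31 -5 90 [array([409., 143.]), array([406.,  47.]), array([406., 722.])] width 132.3487517230106
31 -5 94 [array([409., 164.]), array([407.,  45.]), array([406., 712.])] width 132.3487517230106
31 -3 90 [array([407., 168.]), array([405.,  67.]), array([404., 741.])] width 131.70106379765627
31 -3 94 [array([408., 188.]), array([405.,  66.]), array([404., 731.])] width 131.70106379765627
33 -5 90 [array([409., 153.]), array([407.,  53.]), array([406., 741.])] width 134.6230939612507
33 -5 94 [array([409., 175.]), array([407.,  52.]), array([406., 730.])] width 134.6230939612507
33 -3 90 [array([408., 178.]), array([405.,  74.]), array([404., 759.])] width 133.9530107835957
33 -3 94 [array([408., 200.]), array([406.,  73.]), array([404., 749.])] width 133.9530107835957
35 -5 90 [array([409., 164.]), array([407.,  60.]), array([406., 759.])] width 136.97696963942153
35 -5 94 [array([409., 185.]), array([407.,  59.]), array([406., 748.])] width 136.97696963942153
35 -3 90 [array([408., 189.]), array([406.,  82.]), array([404., 778.])] width 136.28330925392348
35 -3 94 [array([408., 211.]), array([406.,  80.]), array([404., 767.])] width 136.28330925392348
```

View pics/w10d.png

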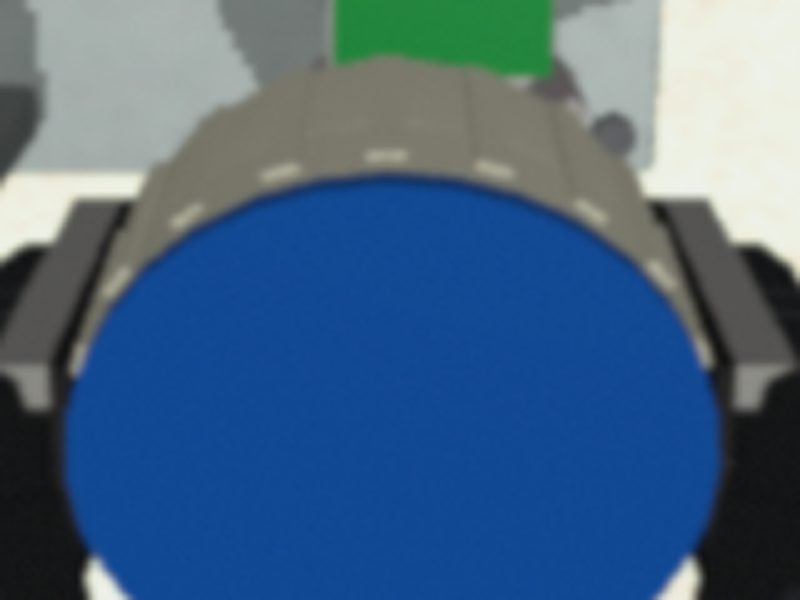

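Request:
carry_out --commands '[2.1,8.7,10,-0.002,2.1,8.7,35,-0.002,2.1,8.7,60,-0.002,2.1,8.7,80,-0.002,2.1,8.7,87,-0.002,2.1,8.7,87,-0.002,2.1,8.7,87,-0.002,2.1,8.7,87,-0.002]'

```text
t: 9.32
position: [512.9, 317.5, 74.6]
tcp_rot: [-0.028, 1.0, 0.001, 0.001]
wrist_force: [-0.2, -0.1, 0.0]
finger_gap: 53.5
```

```bash
python3 - <<'E'
from h import *
shift((511.8,315.7,42),1.626);d=snap('wrist','w11');snap('scene','s11');crop('s11','s11c',225,30,385,180,4);crop('w11','w11c',160,130,360,280,4)
s=arm.observe();p=s['position'];print([((v-[160,130]+.5)*4).round(0) for v in capmodel(d,p+[-3.9,-1,31.2],1.624,np.radians(94)).values()])
for z,R in ((71,28.75),(71,33)): print(z,[((proj(d,[507.9-R*np.cos(.055+a),314.7-R*np.sin(.055+a),z])-[160,130]+.5)*4).round() for a in (-.6,0,.6)])
E
```

```text
t 9.3167 pos [512.9 317.5  74.6] yaw 1.6277 tilt [0.0025 0.0013] gap 53.52362352102067 F [-0.2 -0.1  0. ]
shift [ 1.3 -1.8 32.6] spin 0.0017
[array([400., 379.]), array([399., 282.]), array([397., 813.])]
71 [array([503., 243.]), array([384., 207.]), array([265., 243.])]
71 [array([521., 219.]), array([384., 177.]), array([247., 218.])]
```

View pics/w11c.png

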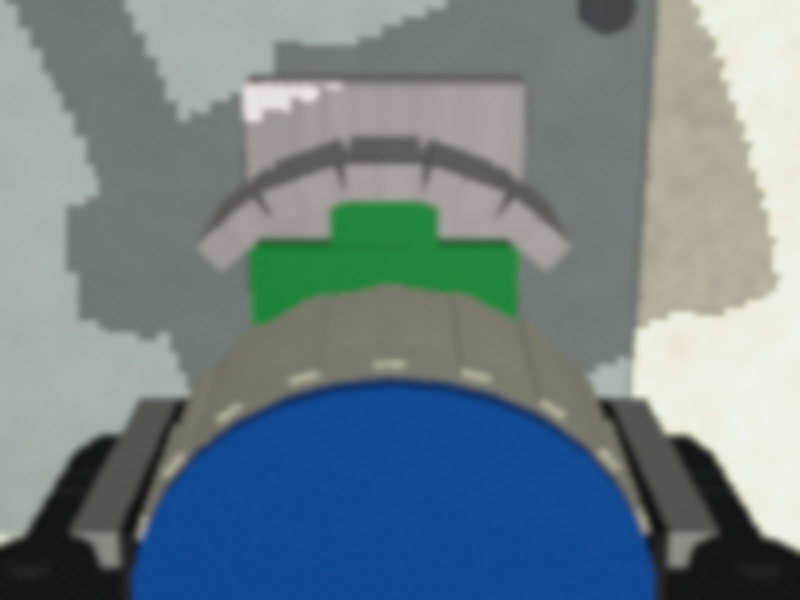

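View pics/s11c.png

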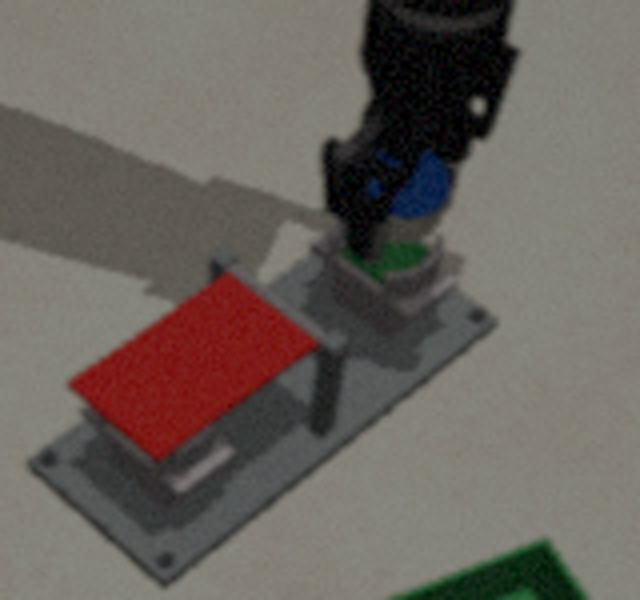

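Request:
carry_out --commands '[1.9,-1.1,5,0,1.9,-1.1,10,0,1.9,-1.1,14,0,1.9,-1.1,14,0,1.9,-1.1,14,0,1.9,-1.1,14,0]'

```text
t: 9.92
position: [509.9, 315.8, 58.8]
tcp_rot: [-0.029, 1.0, -0.0, -0.0]
wrist_force: [-0.8, 0.0, -0.2]
finger_gap: 53.7
```

```bash
python3 - <<'E'
from h import *
d=snap('wrist','w12');s=arm.observe();p=s['position'];shift((511.8,315.7,42),1.626);crop('w12','w12c',160,130,360,280,4)
print([((v-[160,130]+.5)*4).round(0) for v in capmodel(d,p+[-3.9,-1,31.2],1.624,np.radians(94)).values()])
print([((v-[160,130]+.5)*4).round(0) for v in capmodel(d,p+[-2.9,0,31.2],1.624,np.radians(94)).values()])
for x,y in ((507.9,314.7),(508.9,315.7)): print([((proj(d,[x-R*np.cos(.055+a),y-R*np.sin(.055+a),71])-[160,130]+.5)*4).round() for R in(28.75,) for a in (-.6,0,.6)])
E
```

```text
t 9.9667 pos [510.  315.9  59. ] yaw 1.628 tilt [0.0001 0.0001] gap 54.00581509065438 F [ 0.3 -0.4  0.7]
shift [-1.8 -0.3 17.1] spin 0.002
[array([399., 377.]), array([398., 281.]), array([396., 812.])]
[array([409., 387.]), array([407., 290.]), array([405., 820.])]
[array([526., 303.]), array([396., 264.]), array([265., 302.])]
[array([534., 311.]), array([403., 272.]), array([272., 310.])]
```

View pics/w12c.png

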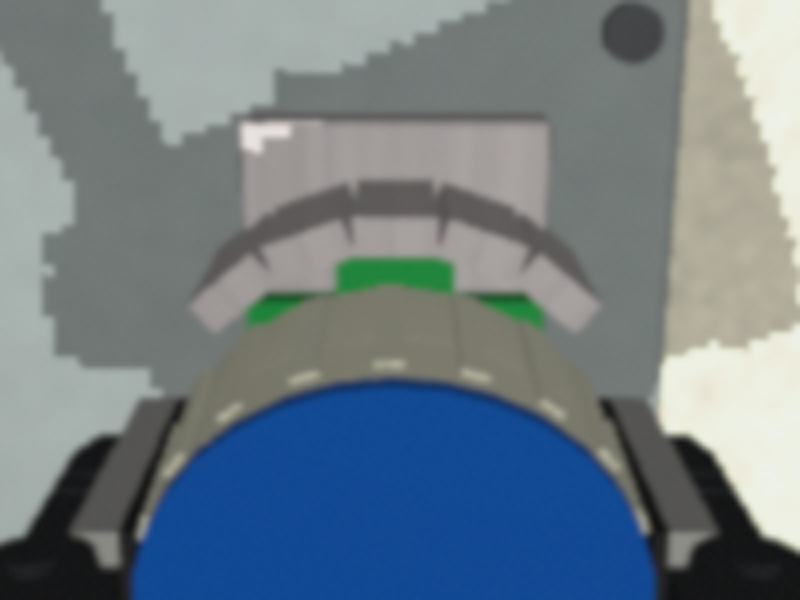

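Request:
carry_out --commands '[-0.7,0.1,2,0,-0.7,0.1,4,0,-0.7,0.1,6,0,-0.7,0.1,8,0,-0.7,0.1,10,0,-0.7,0.1,12,0,-0.7,0.1,13,0,-0.7,0.1,13,0,-0.7,0.1,13,0]'

```text
t: 10.72
position: [510.5, 315.9, 45.9]
tcp_rot: [-0.029, 1.0, -0.0, -0.0]
wrist_force: [-0.2, 0.6, -0.5]
finger_gap: 53.4
```

```bash
python3 - <<'E'
from h import *
d=snap('wrist','w13');shift((511.8,315.7,42),1.626);crop('w13','w13c',160,130,360,280,4)
E
```

```text
t 10.7667 pos [510.6 316.   46. ] yaw 1.628 tilt [0. 0.] gap 53.79372353674844 F [ 0.9 -0.5 -0.6]
shift [-1.2 -0.3  4. ] spin 0.002
```

View pics/w13c.png

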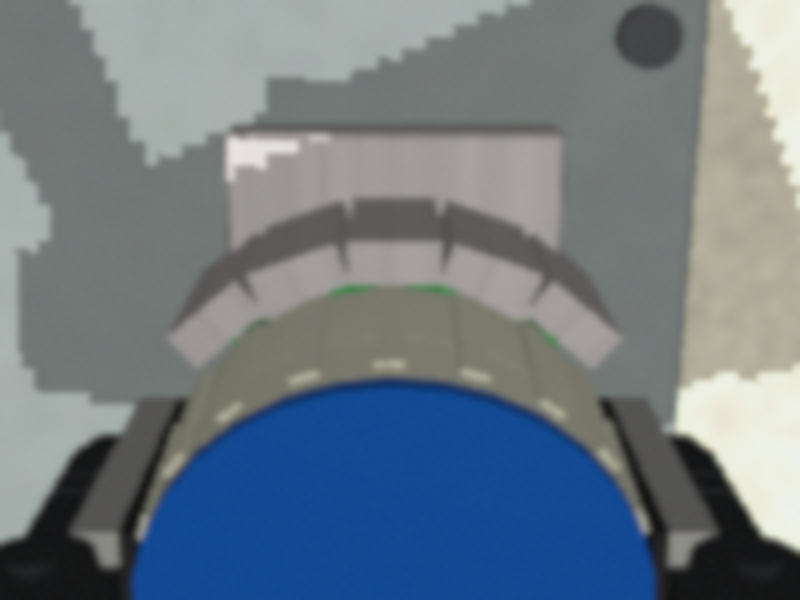

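Request:
carry_out --commands '[0,0,1,0,0,0,2,0,0,0,3,0,0,0,4,0,0,0,5,0,0,0,6,0,0,0,7,0,0,0,7,0]' --newtons 50

```text
t: 11.43
position: [510.6, 316.0, 39.1]
tcp_rot: [-0.029, 1.0, 0.0, 0.0]
wrist_force: [-3.2, -1.0, 3.8]
finger_gap: 53.2
```

Request:
carry_out --commands '[0,0,1,0,0,0,2,0,0,0,3,0,0,0,3,0]'

```text
t: 11.77
position: [510.9, 316.2, 36.7]
tcp_rot: [-0.029, 1.0, 0.0, 0.0]
wrist_force: [-2.9, -0.8, 7.3]
finger_gap: 53.4
```

```bash
python3 - <<'E'
from h import *
d=snap('wrist','w14');shift((511.8,315.7,36),1.626);crop('w14','w14c',160,130,360,280,4)
E
```

```text
t 11.8167 pos [511.  316.2  36.7] yaw 1.628 tilt [0.0007 0.0004] gap 53.19746406380333 F [-3.1 -0.5  6.4]
shift [-0.8 -0.5  0.7] spin 0.002
```

View pics/w14c.png

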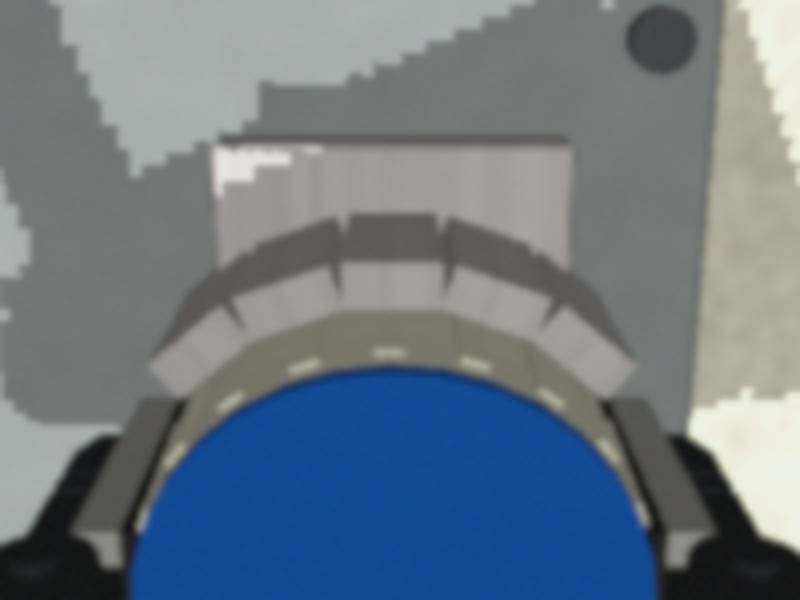

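Request:
carry_out --commands '[0,0,1,0,0,0,2,0,0,0,2,0]'

```text
t: 12.07
position: [510.8, 316.2, 35.8]
tcp_rot: [-0.029, 1.0, 0.0, -0.0]
wrist_force: [-7.4, -3.1, 13.8]
finger_gap: 53.0
```

Request:
carry_out --commands '[0,0,1,0,0,0,2,0,0,0,2,0]'

```text
t: 12.32
position: [510.8, 316.2, 35.5]
tcp_rot: [-0.029, 1.0, -0.0, -0.0]
wrist_force: [-11.6, -5.6, 23.7]
finger_gap: 53.4
```

Request:
carry_out --commands '[0,0,-3,0,0,0,-3,0,0,0,-3,0]'

```text
t: 12.57
position: [511.4, 316.5, 36.0]
tcp_rot: [-0.029, 1.0, 0.001, 0.001]
wrist_force: [-2.3, -0.3, 8.2]
finger_gap: 53.3
```

Request:
carry_out --commands '[0,0,0,0,0,0,0,0,0,0,0,0,0,0,0,0,0,0,0,0,0,0,0,0]' --gripper 0.85

```text
t: 13.07
position: [510.4, 315.8, 34.5]
tcp_rot: [-0.029, 1.0, -0.0, -0.0]
wrist_force: [-0.1, -0.1, 0.3]
finger_gap: 72.9
```

```bash
python3 - <<'E'
from h import *
d=snap('wrist','w15');shift((511.8,315.7,100),1.626);crop('w15','w15c',160,130,360,280,4)
E
```

```text
t 13.1167 pos [510.4 315.9  34.7] yaw 1.628 tilt [-0.0003 -0.0002] gap 72.61247234767318 F [ 0.2  0.  -0.5]
shift [ -1.3  -0.3 -65.3] spin 0.002
```

View pics/w15c.png

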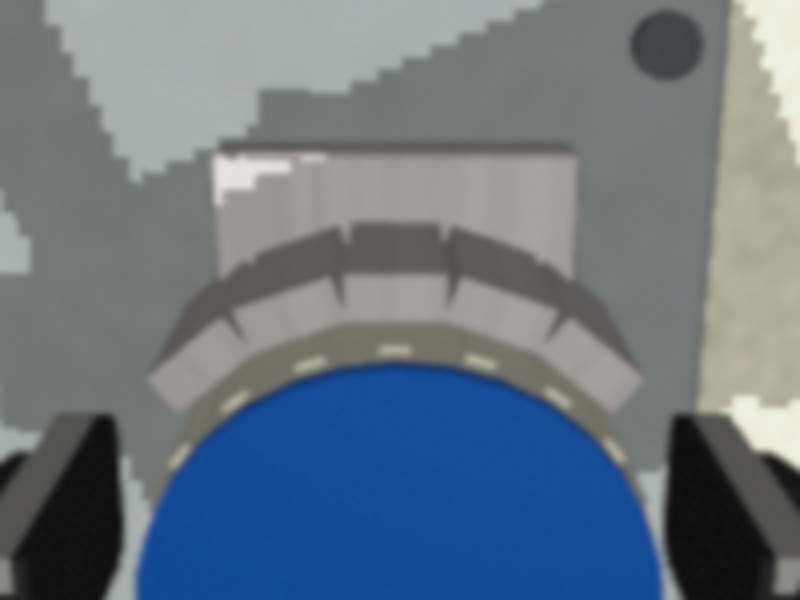

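Request:
carry_out --commands '[0,0,-10,0,0,0,-35,0,0,0,-70,0,0,0,-105,0,0,0,-115,0,0,0,-115,0,0,0,-115,0]'

```text
t: 13.7
position: [510.8, 316.1, 150.8]
tcp_rot: [-0.029, 1.0, 0.0, 0.001]
wrist_force: [-1.4, 0.3, -1.0]
finger_gap: 72.6
```

Request:
carry_out --commands '[1,-1,0,0,2.5,-1.2,0,0,2.5,-1.2,0,0,2.5,-1.2,0,0,2.5,-1.2,0,0,2.5,-1.2,0,0,2.5,-1.2,0,0,2.5,-1.2,0,0]' --gripper 0

```text
t: 14.37
position: [508.2, 314.6, 149.9]
tcp_rot: [-0.029, 1.0, -0.0, -0.0]
wrist_force: [0.6, 0.5, 0.3]
finger_gap: -0.2
```

```bash
python3 - <<'E'
from h import *
d=snap('wrist','w16');shift((507.5,314.6,79),1.626);t=snap('top','top16');snap('scene','s16');crop('s16','s16c',225,30,385,180,4)
def ring(d,c,z,R=27): return np.array([proj(d,[c[0]+R*np.cos(a),c[1]+R*np.sin(a),z]) for a in np.linspace(0,2*np.pi,60)])
im=cv2.imread('pics/w16.png'); big=cv2.resize(im,None,fx=1.5,fy=1.5,interpolation=cv2.INTER_CUBIC)
pts=((ring(d,(507.5,314.6),79)+.5)*1.5).astype(np.int32); cv2.polylines(big,[pts],True,(0,255,255),1); cv2.imwrite('pics/w16b.png',big)
E
```

```text
t 14.4167 pos [508.2 314.6 150. ] yaw 1.628 tilt [ 0.0001 -0.    ] gap -0.4412634938350008 F [-0.8  0.1  1.2]
shift [ 0.7  0.  71. ] spin 0.002
```

View pics/w16b.png

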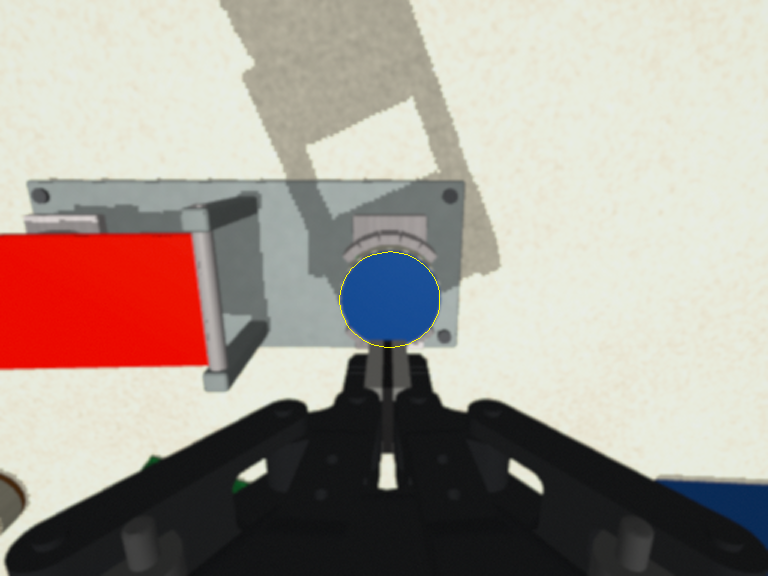

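View pics/s16c.png

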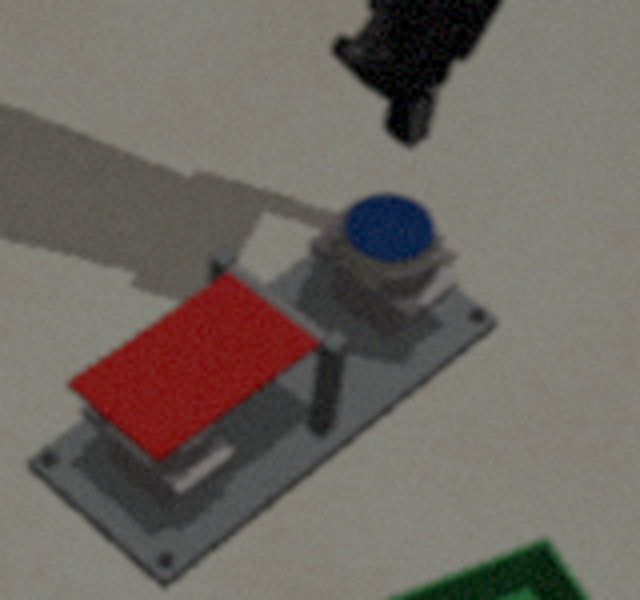

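Request:
carry_out --commands '[0.5,0,20,0,0.5,0,45,0,0.5,0,60,0,0.5,0,64,0,0.5,0,66,0,0.5,0,66,0,0.5,0,66,0]'

```text
t: 15.1
position: [508.6, 315.1, 85.4]
tcp_rot: [-0.029, 1.0, 0.0, 0.001]
wrist_force: [1.2, 0.1, -0.3]
finger_gap: -0.1
```

Request:
carry_out --commands '[0,0,1,0,0,0,2,0,0,0,3,0,0,0,4,0,0,0,5,0,0,0,5,0]'

```text
t: 15.6
position: [507.7, 314.6, 79.1]
tcp_rot: [-0.029, 1.0, 0.0, 0.0]
wrist_force: [0.5, 0.7, 0.9]
finger_gap: -0.2
```

Request:
carry_out --commands '[0,0,1,0,0,0,2,0,0,0,2,0]'

```text
t: 15.85
position: [507.9, 314.8, 78.9]
tcp_rot: [-0.029, 1.0, -0.0, -0.0]
wrist_force: [-4.6, -2.0, 10.0]
finger_gap: 0.2
```

Request:
carry_out --commands '[0,0,1,0,0,0,2,0,0,0,2,0,0,0,2,0]'

```text
t: 16.18
position: [508.2, 314.9, 78.7]
tcp_rot: [-0.029, 1.0, -0.0, 0.0]
wrist_force: [-7.5, -4.8, 17.7]
finger_gap: -0.4
```

Request:
carry_out --commands '[0,0,-4,0,0,0,-20,0,0,0,-60,0,0,0,-100,0,0,0,-130,0,0,0,-130,0,0,0,-130,0,0,0,-130,0]'

```text
t: 16.85
position: [507.2, 314.4, 204.2]
tcp_rot: [-0.029, 1.0, -0.0, -0.0]
wrist_force: [-0.1, -0.6, -0.6]
finger_gap: -0.0
```

```bash
python3 - <<'E'
from h import *
d=snap('wrist','w17');s=snap('scene','s17');t=snap('top','top17');shift((507.5,314.6,79),1.626)
for n,dd in (('w17',d),('s17',s)):
    im=cv2.imread(f'pics/{n}.png'); k=4
    pts=np.array([proj(dd,[507.6+27*np.cos(a),314.7+27*np.sin(a),79]) for a in np.linspace(0,2*np.pi,60)])
    c=pts.mean(0).astype(int); x0,y0=c-[60,60]; x0=max(x0,0);y0=max(y0,0)
    b=cv2.resize(im[y0:y0+120,x0:x0+120],None,fx=k,fy=k,interpolation=cv2.INTER_CUBIC)
    cv2.polylines(b,[((pts+.5-[x0,y0])*k).astype(np.int32)],True,(0,255,255),1); cv2.imwrite(f'pics/{n}b.png',b)
a=cv2.imread('pics/w17b.png');b=cv2.imread('pics/s17b.png');h=min(a.shape[0],b.shape[0]);cv2.imwrite('pics/f.png',cv2.resize(np.hstack([a[:h],b[:h]]),None,fx=.8,fy=.8))
E
```

```text
t 17.0 pos [506.6 314.  202.5] yaw 1.628 tilt [-0.0036 -0.0018] gap -0.1515586605670669 F [-0.  -0.1 -0.6]
shift [ -1.4   0.7 123.5] spin 0.002
```

View pics/f.png

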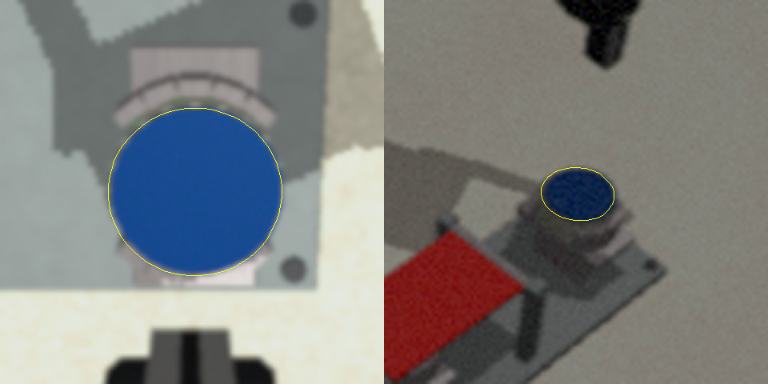

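View pics/top17.png

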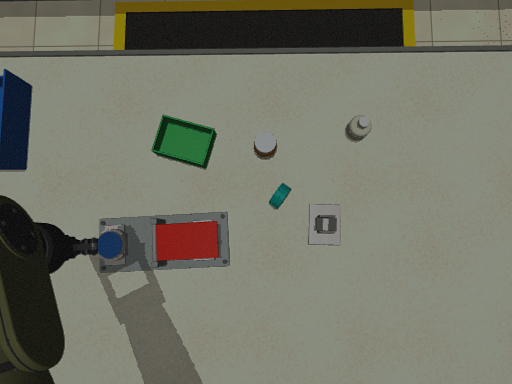

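The predicted home circle matches the cap in both the wrist and scene views. In the top view the cover, bottle (360,127), jar (265,145), bin (185,142) and turquoise look-alike (280,195) are unmoved. I'm handing the job in.

```bash
python3 - <<'E'
from h import *
print(arm.sign_off())
E
```

```text
the job is handed in; nothing more can be done
None
```

The white cap is in the left nest, the one the red cover leaves open, with its blue face up and pressed fully home. I handed the job in at about 17 s on the robot's clock; no verdict is reported.

**How it was done:** I gripped the cap by its flanks at 20 N and lifted it 14 mm. I then moved it against the stand's far cheek so it swung blue-face-up between the fingers. It slipped about 6 mm up and 3–4 mm back in the jaws and ended about 4° past level. I allowed for that using the wrist camera, lowered it into the nest and pressed it down.

**Last checks:**
- **Height and pad:** Pressing on the blue face with shut fingers met a firm stop at 78.7–79 mm, where 79 mm is home. The force there reached about 18 N, well above the pad's 5 N friction. The pad under the cap can't be seen directly, so this is how I judge that it is down.
- **Position and level:** A circle drawn for a level cap at home height on the nest axis matched the blue face in the wrist and scene pictures, to about 1 mm by eye.
- **Surroundings:** The cover still lies over the right nest. In the top view the bottle, jar, bin and turquoise look-alike had not moved. The arm was clear of everything, with the tool at about 203 mm.
- **Disagreement:** The measured tool position differed from the camera fits by up to 1–2 mm, so I aligned the cap to the nest by the pictures.

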